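Weigh down the desiccator lid and open its vacuum tap

TASK

Get the desiccator pumping: set the steel hold-down weight upright and gently on the very top of the round domed lid, centred so that it balances there by itself, and let go of it. Then push the wing of the vacuum tap knob anticlockwise (seen from above) all the way to its end stop. The weight must still be balanced on the lid at the end; leave the beaker, the jar and the dish where they are.

Things in the scene. Friction and masses are not known exactly. Their poses are not given: they have to be found in the camera images.
- vacuum_unit: white pump console with a blue stripe on its front, fixed to the bench: 190 (x) by 380 (y) mm, its flat top 50 mm above the bench. Origin: centre of its underside, on the bench; x points to its rear (away from the robot at yaw 0), z up. On its +y end stands a white desiccator with a domed lid; on its -y end, the tap knob. A low pipe (18 mm over the console top) joins the two; a small round gauge, 12 mm high, lies on top near the front between them
- dome_top (a point): highest point of the desiccator's domed lid, 180 mm above the bench. The lid is a smooth hemisphere of radius 80 mm with a rim of radius 88 mm reaching 106 mm above the bench; fixed, 85 mm to +y of the console's origin; axes as the console's
- tap (a joint): angle of the vacuum tap knob: 0 = fully anticlockwise, at its end stop (vacuum open; the wing then points along the console's +x); it grows clockwise seen from above, up to 2.9 rad. Stiff: 0.1 N m of friction (about 2 N at the wing's end), stays where it is left. The whole swing lies on the console's -y side, away from the dome
- tap_axis (a point): point on the vertical axis of the tap knob, 94 mm above the bench, at the height of the wing's top; fixed, 105 mm to -y of the console's origin. The black knob has a round hub of radius 22 mm whose top is 92 mm above the bench, over a flange of radius 30 mm whose top is 58 mm above the bench
- tap_wing (a point): point on the top of the knob's single long wing, 50 mm from the axis; it turns with the knob. The wing is an upright blade 12 mm thick that reaches from the hub to 65 mm from the axis; its lower edge is 64 mm and its top 94 mm above the bench, with a white line on the top. Its sides are free for a finger pushing beside it
- weight: hold-down weight of bare steel, about 0.5 kg: a disc of 70 mm diameter and 18 mm thick with an upright grip fin on top, 50 mm long (along its x), 14 mm thick (along its y), from 17 to 53 mm above the underside. Origin: centre of the flat underside; z up. It starts upright on the bench
- beaker: glass beaker, 68 mm diameter at the rim, 75 mm high; origin: centre of its underside. Bystander
- jar: white jar with a blue cap, 60 mm diameter, 75 mm high; origin: centre of its underside. Bystander
- dish: clear closed dish, 90 mm diameter, 16 mm high; origin: centre of its underside. Bystander
Not all that is in view belongs to the job. What is shaped like the weight but black or brown is not meant.

How it is judged:
On the way, in this order (a step that is already met when the one before it is completed fails the run):
1. the weight balances on top of the domed lid, let go and still (horizontal distance between weight and dome_top below 0.02 m and z of weight in the frame of dome_top between -0.012 and 0.012 m and angle between weight's own z axis and vertical below 0.25 rad and contact force between weight and vacuum_unit above 2 N and contact force between the fingers and weight below 0.1 N and linear speed of weight below 0.02 m/s and angular speed of weight below 0.3 rad/s), for 0.3 s.
2. the tap knob is at its anticlockwise end stop (value of joint tap below 0.07 rad), for 0.1 s.
At the end, for the whole second after the job is handed in: Weight released and still on the dome: underside centre within 20 mm sideways and 12 mm in height of the dome's top, tilt under 0.25 rad. Tap within 0.07 rad of its anticlockwise stop, still. Beaker, jar and dish within 30 mm of their starts (all of step 1 and value of joint tap below 0.07 rad and velocity of joint tap between -0.05 and 0.05 rad/s and distance of each of beaker, jar, dish from where it was at the start of the episode below 0.03 m); the robot touches nothing.
It fails at once if the weight is dropped or pressed hard on the vacuum unit (over 40 N) (contact force between weight and vacuum_unit above 40 N).
It fails at once if the beaker is pushed away (30 mm or more) (distance of beaker from where it was at the start of the episode above 0.03 m).
It fails at once if the jar is pushed away (30 mm or more) (distance of jar from where it was at the start of the episode above 0.03 m).
It fails at once if the dish is pushed away (30 mm or more) (distance of dish from where it was at the start of the episode above 0.03 m).
It also fails if it takes over 64 s, if anything falls off the work surface, if the arm or the gripper's body presses on something with over 40 N, if the wrist force passes 120 N, or if a joint passes its speed limit or range.

ROBOT

A 7-joint arm with a two-finger parallel gripper is mounted at the origin on the work surface. World frame = base frame: x ahead of the robot, y to its left, z up, the work surface at z = 0. Lengths are in m, angles in rad, forces in N, time in s.
With the tool pointing down it reaches from about 0.425 to 0.925 m from the base axis. Payload 6.8 kg.
Tool frame: the origin (TCP) lies at the very end of the fingers, on their centre line; the grasp point (between the pads) lies 19 mm behind it; z points along the fingers, x is the direction in which the jaws open and shut, and the axes are right-handed (so a half turn about z gives the same grasp; the last joint's range is limited). The gripper opens to 85 mm and grips with 20 to 120 N. Pads are 22 mm wide; open, the fingers measure 114 mm over their backs; the gripper's body (76 mm by 85 mm) begins 54 mm behind the grasp point. The pads swing forward as they close: fully open they stand 13 mm farther back than shut.
Start: joints at [-1.43, 0.477, 0.022, 1.555, -0.011, 1.109, -0.083], TCP at [0.166, 0.654, 0.231] pointing down, gripper open.
Joint ranges: [-2.96, 2.96], [-0.34, 2.1], [-1.41, 1.46], [0.24, 2.44], [-1.37, 4.51], [0.17, 1.92], [-2.96, 2.96]. Speed limits (rad/s): [2.39, 2.39, 3.14, 3.14, 3.14, 3.14, 3.14].

INTERFACE

Orientations are given as a rotation vector (axis times angle).
In Python, from bench import * gives the robot as it stands.
- The arm moves only by the tool servo_tool, never from a script. Its argument "increments" is one flat list of numbers, 7 for each row, row after row: the shift along the tool's x, y, z in mm, then the turn, a rotation vector about the tool's x, y, z in rad, then the finger opening in mm, from 0 to 85.4. In form: [tx, ty, tz, wx, wy, wz, fingers, tx, ty, tz, wx, wy, wz, fingers, ...]. A call has exactly 8 rows; each row shifts and turns the commanded pose from where the row before left it, along the tool's axes as they then stand; what a row does not reach is not made up. A row lasts 1/8 s, in which the tool goes at most 62.5 mm and 10.7 degrees, less where a joint would pass 70% of its speed; a pose out of reach is approached as far as the arm can. A call is refused whole if a number of a shift passes 62.5 or a number of a turn 0.188, either way. A call with a gripper value outside its range is refused whole. The fingers move at their own pace and stop on an object; "squeeze" is the grip in N (left out, the last holds). Time passes only in rows, so rows that do not move let the fingers close, or fill a call up. It gives the time, the measured TCP pose, the force and the opening at its end, in the units of the state.
- get_obs(): the state, without advancing time (a new reading comes with each control period).
- grab_frame(name): name is "scene" or "top" or "wrist"; returns (picture, depth): 384x512x3 uint8, red, green, blue; 384x512 float32, m along the optical axis (not along the pixel's ray), 0 where there is no reading.
- calibration(name): a dict with "fx", "fy", "cx", "cy" (pixels), "eye" and "orientation" of the camera in the world; the wrist camera has in their place "T_tool_cam" (4x4, takes a point from camera to tool coordinates, whose origin is the TCP and whose axes are the tool frame's). Camera axes: x right, y up, looking along -z (the intrinsics and any distortion apply to the point x, -y, -z); pixel columns grow to the right and rows downward; lengths in m; the calibration is good to about 2 mm. A picture is of the moment at which its call begins: read the wrist's pose just before it. calibration takes no time and is no camera call.
- hand_in(): hands the job in, once; it reports no verdict.
The state is a dict: "clock": time; "joints": joint angles; "qvel": joint speeds; "tau": joint torques, N m; "tcp_pos": TCP position; "orientation": TCP orientation; "contact_force": force on the tool from outside, world axes, zero at the start; "moment": the same for the moment, N m; "grip_width": finger opening in m.
Only numpy, scipy, OpenCV 4.12 (cv2) and the standard library are available. Lean on these libraries where they do the work, as an engineer would, in place of code of your own. Each camera call takes 0.05 s, during which the arm holds its last target.

## Working session

There is one attempt and no reset: what is moved stays moved. The work goes in short steps, Python scripts to look and compute and a tool call to move; the robot and the scene stay as the last step left them, time stands still between calls to the robot, and variables do not carry over. Pictures are saved under pics/ and viewed, and the job is handed in when it is done.

Besides the shell and the picture viewer there is one more tool, called after "Emit:" by a JSON object that holds its "fn" and its "kwargs". servo_tool: Moves the arm, as the interface text tells. Its arguments: {"type":"object","properties":{"increments":{"type":"array","items":{"type":"number"}},"squeeze":{"type":"number"}},"required":["increments"]}

```bash
mkdir -p pics; ls; cat > h.py <<'E'
from bench import *
import numpy as np, cv2
from scipy.spatial.transform import Rotation as R
def cam(name,obs=None):
    c=calibration(name)
    return c
E
python3 - <<'E'
from h import *
o=get_obs(); print(o)
for n in ["scene","top"]:
    p,d=grab_frame(n); cv2.imwrite(f"pics/{n}0.png",p[:,:,::-1]); np.savez(f"{n}0.npz",p=p,d=d)
    print(n,calibration(n))
print(calibration("wrist"))
E
```

```text
pics
{'clock': 0.0, 'joints': array([-1.43003147,  0.47779336,  0.02231812,  1.55646223, -0.01147897,
        1.10928021, -0.08310548]), 'qvel': array([ 1.07766247e-03, -3.45734817e-04, -9.84612108e-04, -5.32008172e-05,
        6.49342319e-04, -6.23647603e-04,  1.17454743e-03]), 'tau': array([ 4.17743850e-04, -5.96458697e+01,  1.60817955e+00, -2.81190687e+01,
        1.25250622e-02,  9.47239838e-03,  1.72496914e-05]), 'tcp_pos': array([0.1661168 , 0.65362936, 0.23032527]), 'orientation': array([ 2.47896251e+00,  1.92786260e+00, -2.10429197e-03]), 'contact_force': array([-0.13367747,  0.70201833,  0.33026764]), 'moment': array([-0.08404743, -0.04601744,  0.01383216]), 'grip_width': 0.08540230868546995}
scene {'fx': 418.57270319170055, 'fy': 418.57270319170055, 'cx': 255.94378795521328, 'cy': 189.0712362938017, 'eye': array([ 1.07867273, -0.49592647,  1.12656763]), 'orientation': array([0.68969387, 0.26270883, 0.69366433])}
top {'fx': 382.82589804136063, 'fy': 382.82589804136063, 'cx': 254.34086194618695, 'cy': 183.3698316908379, 'eye': array([0.36943217, 0.14520311, 1.34800415]), 'orientation': array([ 0.1111253 , -0.08785672, -1.55903333])}
{'fx': 275.0254103899763, 'fy': 275.0254103899763, 'cx': 254.31074063939934, 'cy': 192.05064455927302, 'T_tool_cam': array([[ 9.99999786e-01,  7.37011787e-05,  6.50338158e-04,
        -2.15287185e-05],
       [ 2.56818971e-04, -9.58134735e-01, -2.86317594e-01,
        -7.14563953e-02],
       [ 6.02009635e-04,  2.86317699e-01, -9.58134548e-01,
        -1.41792071e-01],
       [ 0.00000000e+00,  0.00000000e+00,  0.00000000e+00,
         1.00000000e+00]])}
```

View pics/scene0.png

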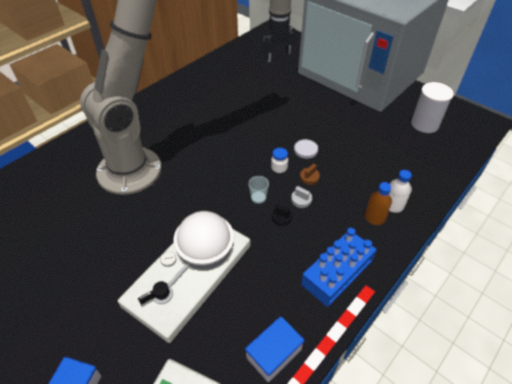

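View pics/top0.png

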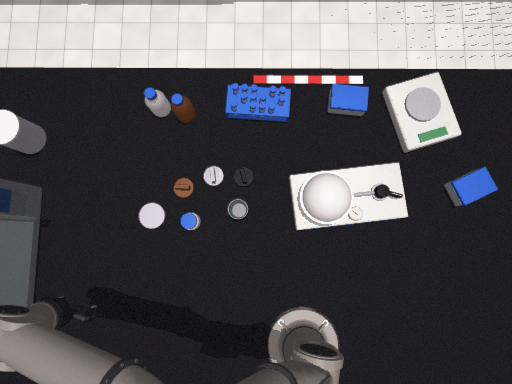

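The top view shows three weight-shaped things: silver/white at (214,176), black at (244,176) and brown at (184,188). The bare steel weight should be the silver one. The beaker is at (238,209), the jar at (190,221) and the dish at (152,215). The console is around (350,195), with the dome at (326,197), the tap hub at (381,191) and the wing pointing to about (400,195).

```bash
cat >> h.py <<'E'
def pose(name,obs=None):
    c=calibration(name)
    if name=="wrist":
        T=np.eye(4);T[:3,:3]=R.from_rotvec(obs['orientation']).as_matrix();T[:3,3]=obs['tcp_pos']
        T=T@c['T_tool_cam']; return c,T[:3,:3],T[:3,3]
    return c,R.from_rotvec(c['orientation']).as_matrix(),np.array(c['eye'])
def ray(P,u,v):
    c,Rm,e=P
    d=np.stack([(np.asarray(u,float)-c['cx'])/c['fx'],-(np.asarray(v,float)-c['cy'])/c['fy'],-np.ones(np.shape(u))],-1)
    return e,d@Rm.T
def onplane(P,u,v,z):
    e,d=ray(P,u,v); return e+d*((z-e[2])/d[...,2])[...,None]
def proj(P,X):
    c,Rm,e=P; q=(np.asarray(X)-e)@Rm
    return np.stack([c['cx']+c['fx']*q[...,0]/-q[...,2],c['cy']-c['fy']*q[...,1]/-q[...,2]],-1)
def cloud(P,d):
    v,u=np.mgrid[0:d.shape[0],0:d.shape[1]]
    e,r=ray(P,u,v); X=e+r*d[...,None]; X[d==0]=np.nan; return X
E
python3 - <<'E'
from h import *
z=np.load("top0.npz");p,d=z['p'],z['d'];P=pose("top")
X=cloud(P,d)
for n,(u,v) in dict(steel=(214,180),black=(244,182),brown=(184,183),jar=(190,221),beak=(238,209),dish=(152,215),dome=(326,197),hub=(381,191),wing=(396,194),bench=(300,260)).items():
    print(n,X[v,u].round(3),p[v,u])
a=cv2.resize(p[140:240,130:270],None,fx=5.5,fy=5.5,interpolation=cv2.INTER_CUBIC)
b=cv2.resize(p[150:240,280:420],None,fx=5.5,fy=5.5,interpolation=cv2.INTER_CUBIC)
cv2.imwrite("pics/a.png",a[:,:,::-1]);cv2.imwrite("pics/b.png",b[:,:,::-1])
E
```

```text
steel [0.545 0.303 0.054] [215 210 217]
black [0.539 0.201 0.049] [8 7 9]
brown [0.538 0.413 0.017] [143  95  69]
jar [0.404 0.377 0.074] [ 76 127 229]
beak [0.45  0.223 0.003] [171 168 174]
dish [0.425 0.521 0.018] [221 214 224]
dome [ 0.478 -0.056  0.181] [251 249 249]
hub [ 0.508 -0.252  0.092] [50 50 52]
wing [ 0.498 -0.299  0.097] [210 204 206]
bench [0.276 0.006 0.   ] [33 29 37]
```

View pics/a.png

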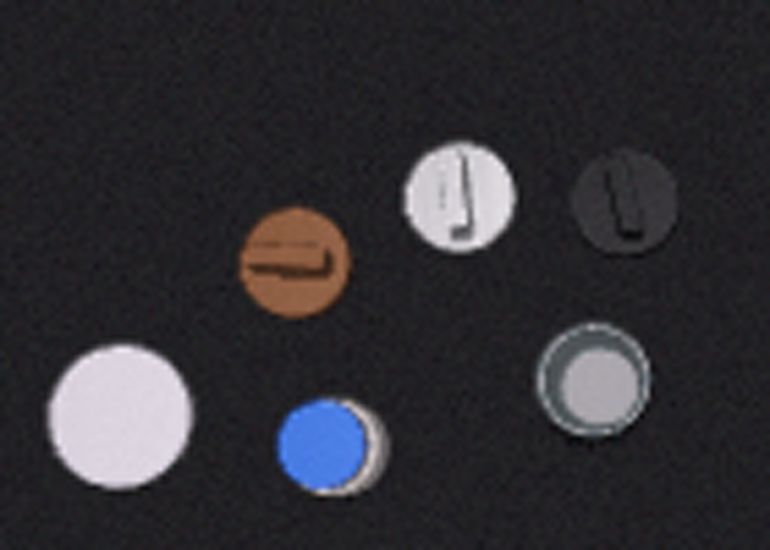

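View pics/b.png

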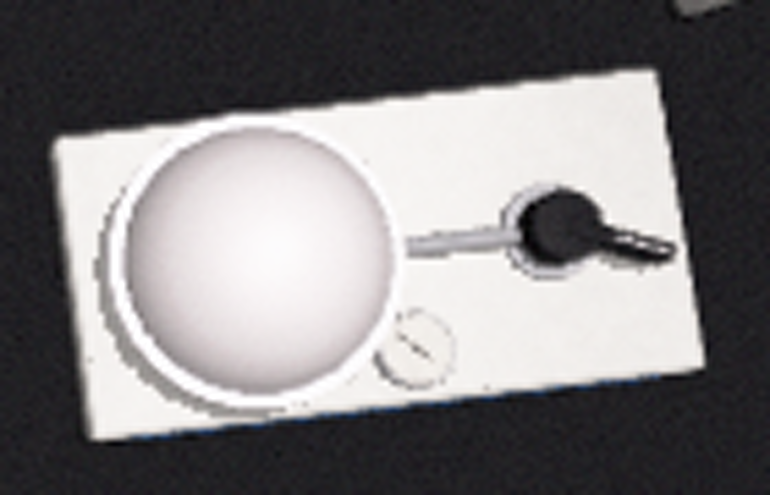

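```bash
cat > m.py <<'E'
from h import *
from scipy.optimize import least_squares
for n in ["top","scene"]:
    z=np.load(n+"0.npz");p,d=z['p'],z['d'];P=pose(n);X=cloud(P,d)
    print("==",n)
    # dome sphere, known r
    m=(np.hypot(X[...,0]-.478,X[...,1]+.056)<.095)&(X[...,2]>.12)&(X[...,2]<.2)
    q=X[m]; s=least_squares(lambda c:np.linalg.norm(q-c,axis=1)-.08,[.478,-.056,.1],loss='huber',f_scale=.002)
    print("dome",s.x.round(4),len(q),np.sqrt(np.mean(s.fun**2)))
    # console top
    m=(np.abs(X[...,2]-.05)<.004)&(X[...,0]>.3)&(X[...,0]<.7)&(X[...,1]<.1)&(X[...,1]>-.45)&(p.min(-1)>150)
    m8=cv2.morphologyEx(m.astype(np.uint8),cv2.MORPH_OPEN,np.ones((3,3)))
    nn,l,st,_=cv2.connectedComponentsWithStats(m8);k=1+np.argmax(st[1:,4]);q=X[l==k]
    rc=cv2.minAreaRect((q[:,:2]*1000).astype(np.float32));print("console",rc,np.median(q[:,2]))
    # hub
    dark=p.max(-1)<90
    m=dark&(np.abs(X[...,2]-.092)<.006)&(X[...,1]<-.2)&(X[...,1]>-.45)&(X[...,0]>.3)&(X[...,0]<.7)
    q=X[m];print("dark at .092",len(q),q[:,:2].mean(0) if len(q) else 0)
    m=(p.min(-1)>140)&(X[...,2]>.088)&(X[...,2]<.104)&(X[...,1]<-.26)&(X[...,1]>-.36)&(X[...,0]>.4)&(X[...,0]<.6)
    v,u=np.nonzero(m);print("line px",list(zip(u,v)),X[m].round(3)[:8].tolist())
    # weights
    m=(X[...,2]>.012)&(X[...,2]<.06)&(np.hypot(X[...,0]-.545,X[...,1]-.303)<.048)
    print("n",m.sum())
    for lo,hi in [(.012,.025),(.035,.06)]:
        k=m&(X[...,2]>lo)&(X[...,2]<hi); q=X[k]
        if len(q)>4: print("weight",lo,q.mean(0).round(4),cv2.minAreaRect((q[:,:2]*1000).astype(np.float32)),cv2.minEnclosingCircle((q[:,:2]*1000).astype(np.float32)))
E
python3 m.py
```

```text
== top
dome [ 0.4855 -0.0696  0.1007] 1810 0.0017087908106568754
console ((567.00341796875, -219.33120727539062), (60.73427963256836, 83.85054016113281), 4.200207233428955) 0.05068754770468109
dark at .092 158 [ 0.50623737 -0.26301786]
line px [(np.int64(386), np.int64(185)), (np.int64(389), np.int64(189)), (np.int64(392), np.int64(193)), (np.int64(393), np.int64(193)), (np.int64(394), np.int64(193)), (np.int64(396), np.int64(194)), (np.int64(397), np.int64(194)), (np.int64(400), np.int64(195))] [[0.528, -0.27, 0.089], [0.515, -0.279, 0.09], [0.501, -0.285, 0.097], [0.501, -0.288, 0.099], [0.501, -0.293, 0.095], [0.498, -0.299, 0.097], [0.498, -0.302, 0.097], [0.494, -0.311, 0.099]]
n 281
weight 0.012 [0.5608 0.3079 0.0191] ((560.2246704101562, 308.72161865234375), (58.630916595458984, 67.9933090209961), 16.40808868408203) ((564.85546875, 309.86663818359375), 34.23530960083008)
weight 0.035 [0.5653 0.3097 0.0526] ((565.8064575195312, 310.6757507324219), (50.13081741333008, 14.54835033416748), 6.994950771331787) ((565.6758422851562, 310.7274169921875), 25.339012145996094)
== scene
dom
[... 733 characters left out ...]
p.int64(298)), (np.int64(137), np.int64(299)), (np.int64(138), np.int64(300)), (np.int64(138), np.int64(301))] [[0.496, -0.265, 0.095], [0.497, -0.269, 0.091], [0.499, -0.271, 0.091], [0.504, -0.278, 0.095], [0.501, -0.283, 0.092], [0.505, -0.288, 0.099], [0.505, -0.285, 0.095], [0.5, -0.292, 0.094]]
n 210
weight 0.012 [0.5671 0.2928 0.0186] ((564.0927734375, 292.21392822265625), (33.57817840576172, 55.068355560302734), 85.95220184326172) ((564.9830932617188, 299.3471374511719), 28.031461715698242)
weight 0.035 [0.5698 0.3067 0.0484] ((569.0731201171875, 309.5528259277344), (46.391536712646484, 16.036375045776367), 6.456170558929443) ((569.1533203125, 308.84368896484375), 23.606590270996094)
```

The console fits in the scene view: 190×378 mm, top at 50 mm, centre (0.502,-0.154), yaw 7.2°. The dome fit agrees with that to within 3–6 mm. The silver weight (crop pixel (460,197), top view (214,176)) is bare metal, so it's the one meant; the other two are black and brown. Its fin measures 50×14.5 mm, with the weight at about (0.567,0.310) and yaw 7°. I'll approach it at height first.

Emit:
{"fn": "servo_tool", "kwargs": {"increments": [-16,32,0,0,0,0,60,-16,32,0,0,0,0,60,-16,32,0,0,0,0,60,-16,32,0,0,0,0,60,-16,32,0,0,0,0,60,-16,32,0,0,0,0,60,-16,32,0,0,0,0,60,-16,32,0,0,0,0,60], "squeeze": 40}}

```text
clock: 1.1
tcp_pos: [0.3834, 0.4661, 0.2309]
orientation: [2.48, 1.929, -0.001]
contact_force: [-0.0, -0.1, -0.1]
grip_width: 0.0596
```

Emit:
{"fn": "servo_tool", "kwargs": {"increments": [-18,36,0,0,0,0,60,-18,36,0,0,0,0,60,-18,36,0,0,0,0,60,-18,36,0,0,0,0,60,-18,36,0,0,0,-0.12,60,0,0,0,0,0,-0.12,60,0,0,0,0,0,-0.12,60,0,0,0,0,0,0,60]}}

```text
clock: 2.1
tcp_pos: [0.5349, 0.3353, 0.2308]
orientation: [-2.096, -2.34, 0.001]
contact_force: [0.5, -0.1, 0.6]
grip_width: 0.06
```

```bash
cat > w.py <<'E'
from h import *
import sys
o=get_obs();P=pose("wrist",o);p,d=grab_frame("wrist")
n=sys.argv[1];cv2.imwrite(f"pics/{n}.png",p[:,:,::-1]);np.savez(n+".npz",p=p,d=d,o=o['orientation'],t=o['tcp_pos'])
print(o['clock'],o['tcp_pos'].round(4),R.from_rotvec(o['orientation']).as_matrix().round(4),o['contact_force'].round(2),o['grip_width'])
E
python3 w.py w1
python3 - <<'E'
from h import *
z=np.load("w1.npz");P=pose("wrist",dict(orientation=z['o'],tcp_pos=z['t']));p,d=z['p'],z['d'];X=cloud(P,d)
for lo,hi in [(.012,.025),(.044,.06)]:
    k=(X[...,2]>lo)&(X[...,2]<hi)&(np.hypot(X[...,0]-.567,X[...,1]-.309)<.045)&(p.max(-1)>110)
    q=X[k];v,u=np.nonzero(k)
    if len(q): print(lo,len(q),u.mean(),v.mean(),q.mean(0).round(4),cv2.minAreaRect((q[:,:2]*1000).astype(np.float32)),cv2.minEnclosingCircle((q[:,:2]*1000).astype(np.float32)))
E
```

```text
2.1 [0.5349 0.3353 0.2308] [[-1.097e-01  9.940e-01 -8.000e-04]
 [ 9.940e-01  1.097e-01 -3.000e-04]
 [-2.000e-04 -9.000e-04 -1.000e+00]] [ 0.53 -0.09  0.59] 0.06001398278344585
0.012 1516 234.94459102902374 187.96635883905014 [0.5665 0.3118 0.0173] ((568.5485229492188, 311.5305480957031), (66.41636657714844, 69.07283020019531), 1.2102093696594238) ((569.8661499023438, 311.2874450683594), 34.817909240722656)
0.044 460 232.59130434782608 197.22173913043477 [0.5685 0.3115 0.052 ] ((569.8566284179688, 311.30859375), (49.98202896118164, 14.084136962890625), 7.289499282836914) ((569.9248046875, 311.2471008300781), 25.48172378540039)
```

View pics/w1.png

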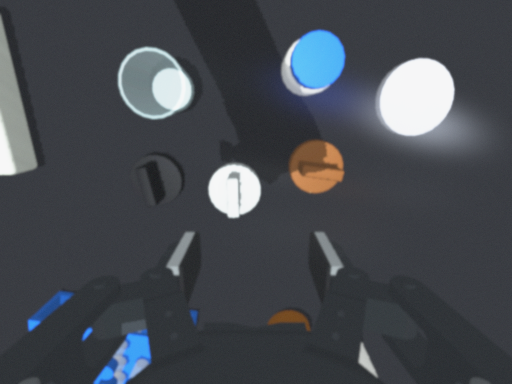

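The weight is at wrist pixel (234,190), between the black (158,180) and brown (316,166) decoys. It's the bright bare-steel one, with a 50×14 mm fin, centre (0.570,0.311), heights 17 and 52 mm as specified. Descending on it now.

Emit:
{"fn": "servo_tool", "kwargs": {"increments": [-7,8,20,0,0,-0.017,55,-7,8,26,0,0,0,55,-7,8,28,0,0,0,55,-6.5,8,28,0,0,0,55,0,0,28,0,0,0,55,0,0,28,0,0,0,55,0,0,22,0,0,0,55,0,0,15,0,0,0,55]}}

```text
clock: 3.15
tcp_pos: [0.5696, 0.311, 0.0338]
orientation: [-2.075, -2.358, 0.004]
contact_force: [-0.4, -0.3, 0.3]
grip_width: 0.0549
```

```bash
python3 w.py w2
```

```text
3.15 [0.5696 0.311  0.0338] [[-0.1271  0.9919 -0.002 ]
 [ 0.9919  0.1271 -0.002 ]
 [-0.0017 -0.0022 -1.    ]] [-0.37 -0.35  0.3 ] 0.05485866941117054
```

View pics/w2.png

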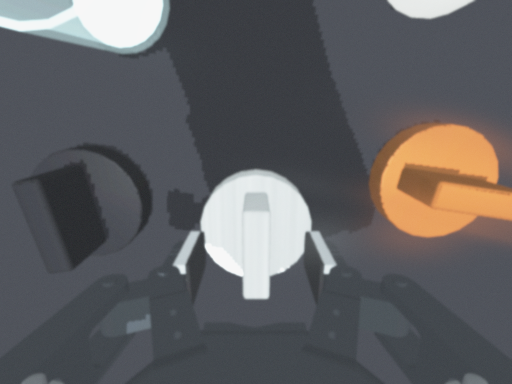

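The fin is centred between the pads (column 257). Going down a little, then closing.

Emit:
{"fn": "servo_tool", "kwargs": {"increments": [0,0,8,0,0,0,55,0,0,0,0,0,0,30,0,0,0,0,0,0,8,0,0,0,0,0,0,8,0,0,0,0,0,0,8,0,0,0,0,0,0,8,0,0,0,0,0,0,8,0,0,0,0,0,0,8], "squeeze": 50}}

```text
clock: 4.2
tcp_pos: [0.5708, 0.3125, 0.0292]
orientation: [2.075, 2.359, 0.002]
contact_force: [0.5, -1.1, 4.7]
grip_width: 0.0133
```

Gripped at 13.3 mm, matching the 14 mm fin. Lifting.

Emit:
{"fn": "servo_tool", "kwargs": {"increments": [0,0,-10,0,0,0,8,0,0,-20,0,0,0,8,0,0,-30,0,0,0,8,0,0,-38,0,0,0,8,0,0,-38,0,0,0,8,0,0,-38,0,0,0,8,0,0,-38,0,0,0,8,0,0,-20,0,0,0,8]}}

```text
clock: 5.2
tcp_pos: [0.5707, 0.3124, 0.2639]
orientation: [2.074, 2.358, 0.005]
contact_force: [-0.1, 0.7, -4.0]
grip_width: 0.0127
```

```bash
python3 w.py w3
```

```text
5.2 [0.5707 0.3124 0.2639] [[-0.1276  0.9918  0.003 ]
 [ 0.9918  0.1276  0.002 ]
 [ 0.0016  0.0032 -1.    ]] [-0.1   0.71 -3.99] 0.012740681683244482
```

View pics/w3.png

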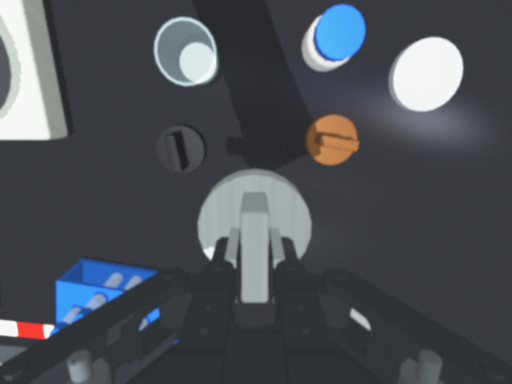

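The weight is held, with the fin between the pads at (255,250). Moving toward the dome with a stop to measure it.

Emit:
{"fn": "servo_tool", "kwargs": {"increments": [-15,-3,-6,0,0,0,8,-30,-5,-6,0,0,0,8,-35,-6,-6,0,0,0,8,-40,-7,-6,0,0,0,8,-40,-7,-6,0,0,0,8,-40,-7,-6,0,0,0,8,-30,-5,0,0,0,0,8,-18,-3,0,0,0,0,8]}}

```text
clock: 6.25
tcp_pos: [0.5581, 0.0576, 0.2955]
orientation: [-2.078, -2.355, 0.003]
contact_force: [0.2, 0.5, -4.6]
grip_width: 0.013
```

Emit:
{"fn": "servo_tool", "kwargs": {"increments": [0,0,0,0,0,0,8,0,0,0,0,0,0,8,0,0,0,0,0,0,8,0,0,0,0,0,0,8,0,0,0,0,0,0,8,0,0,0,0,0,0,8,0,0,0,0,0,0,8,0,0,0,0,0,0,8]}}

```text
clock: 7.25
tcp_pos: [0.5593, 0.0608, 0.2963]
orientation: [-2.075, -2.359, -0.0]
contact_force: [-0.3, 0.2, -3.9]
grip_width: 0.0132
```

```bash
python3 w.py w4
cat > dome.py <<'E'
from h import *
import sys
from scipy.optimize import least_squares
z=np.load(sys.argv[1]+".npz");P=pose("wrist",dict(orientation=z['o'],tcp_pos=z['t']));p,d=z['p'],z['d'];X=cloud(P,d)
m=(np.hypot(X[...,0]-.49,X[...,1]+.069)<.085)&(X[...,2]>.115)&(X[...,2]<.19)
q=X[m]; s=least_squares(lambda c:np.linalg.norm(q-c,axis=1)-.08,[.478,-.056,.1],loss='huber',f_scale=.002)
print("dome",s.x.round(4),len(q),np.sqrt(np.mean(s.fun**2)))
m=(np.abs(X[...,2]-.05)<.004)&(np.abs(X[...,0]-.5)<.2)&(X[...,1]<.1)&(p.min(-1)>120)
q=X[m];rc=cv2.minAreaRect((q[:,:2]*1000).astype(np.float32));print("console",rc,np.median(q[:,2]),len(q),cv2.boxPoints(rc).round(0).tolist())
E
python3 dome.py w4
```

```text
7.25 [0.5593 0.0608 0.2963] [[-0.1278  0.9918 -0.    ]
 [ 0.9918  0.1278  0.    ]
 [ 0.      0.     -1.    ]] [-0.27  0.23 -3.9 ] 0.01320592638173141
dome [ 0.4895 -0.0692  0.0988] 17158 0.0006050560005513412
console ((498.52001953125, -140.86477661132812), (187.2765350341797, 353.89349365234375), 7.3263068199157715) 0.04942720952693824 13992 [[383.0, 23.0], [428.0, -328.0], [614.0, -304.0], [569.0, 47.0]]
```

View pics/w4.png

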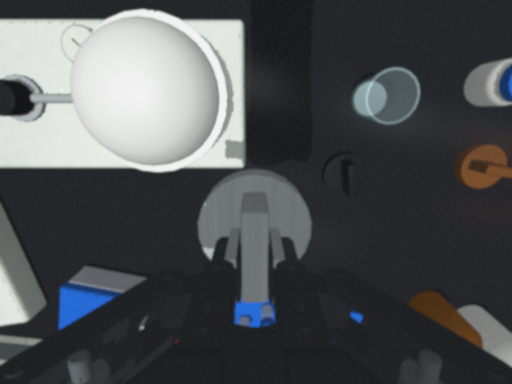

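The dome is at (155,90) in the wrist view. The sphere fit gives (0.4895,-0.0692) with 0.6 mm residual and its top at 179 mm (180 expected), so it agrees. Next I'll check where the weight sits in the hand.

```bash
cat > held.py <<'E'
from h import *
import sys
z=np.load(sys.argv[1]+".npz");c=calibration("wrist");p,d=z['p'],z['d']
T=np.array(c['T_tool_cam']);X=cloud((c,T[:3,:3],T[:3,3]),d)*1000  # tool frame mm
m=(np.hypot(X[...,0],X[...,1])<45)&(X[...,2]>0)&(X[...,2]<45)
q=X[m]
print(np.histogram(q[:,2],bins=range(0,46,3)))
k=(q[:,2]>6)&(q[:,2]<20); a=q[k]
med=np.median(a[:,2]);a=a[abs(a[:,2]-med)<4]
A=np.c_[a[:,:2],np.ones(len(a))];s=np.linalg.lstsq(A,a[:,2],rcond=None)[0];print("plane",s,med,len(a))
hull=a[:,:2].astype(np.float32)
print("circle",cv2.minEnclosingCircle(hull), a[:,:2].min(0),a[:,:2].max(0))
from scipy.optimize import least_squares
# boundary: farthest points per angle
E
python3 held.py w4
```

```text
(array([  36,   41,   34, 2764, 2135,   86,   93,   82,   73,   31,    1,
          0,    0,    0,    0]), array([ 0,  3,  6,  9, 12, 15, 18, 21, 24, 27, 30, 33, 36, 39, 42, 45]))
plane [ 2.29390940e-03 -5.05374612e-03  1.18567184e+01] 11.92202071705259 4932
circle ((-0.47074973583221436, -1.4243308305740356), 34.815650939941406) [-35.04613169 -36.11673314] [34.30861927 18.74062931]
```

The held weight is level, with its disc top 11.9 mm and its underside about 30 mm beyond the TCP, and its centre offset by (-0.5,-1.4) mm. The TCP target is (0.4908,-0.0685), with contact expected at z≈0.2095.

Emit:
{"fn": "servo_tool", "kwargs": {"increments": [-20,-14,0,0,0,0,8,-27,-19,4,0,0,0,8,-27,-19,4,0,0,0,8,-27,-19,4,0,0,0,8,-18.5,-13.5,8,0,0,0,8,0,0,16,0,0,0,8,0,0,16,0,0,0,8,0,0,16,0,0,0,8]}}

```text
clock: 8.3
tcp_pos: [0.4909, -0.0678, 0.2271]
orientation: [-2.073, -2.36, 0.0]
contact_force: [-0.6, 1.0, -3.3]
grip_width: 0.013
```

Emit:
{"fn": "servo_tool", "kwargs": {"increments": [0,0,3,0,0,0,8,0,0,2,0,0,0,8,0,0,1,0,0,0,8,0,0,0,0,0,0,8,0,0,0,0,0,0,8,0,0,0,0,0,0,8,0,0,0,0,0,0,8,0,0,0,0,0,0,8]}}

```text
clock: 9.3
tcp_pos: [0.4908, -0.0685, 0.2223]
orientation: [2.075, 2.359, 0.0]
contact_force: [0.2, 0.4, -4.3]
grip_width: 0.0129
```

```bash
python3 w.py w5; python3 held.py w5; python3 dome.py w5
python3 - <<'E'
from h import *
p,d=grab_frame("scene");cv2.imwrite("pics/s5.png",cv2.resize(p[150:350,90:270],None,fx=3,fy=3)[:,:,::-1])
E
```

```text
9.3 [ 0.4908 -0.0685  0.2223] [[-1.278e-01  9.918e-01  1.000e-04]
 [ 9.918e-01  1.278e-01  1.000e-04]
 [ 0.000e+00  1.000e-04 -1.000e+00]] [ 0.17  0.42 -4.33] 0.01292260036396661
(array([  40,   36,   34, 2838, 2066,   94,   84,   80,   77,   32,    0,
          0,    0,    0,    0]), array([ 0,  3,  6,  9, 12, 15, 18, 21, 24, 27, 30, 33, 36, 39, 42, 45]))
plane [ 2.28762869e-03 -5.46001289e-03  1.18286858e+01] 11.89277589754864 4939
circle ((-0.564813494682312, -1.4195271730422974), 34.83053207397461) [-34.99189304 -36.15707313] [34.03384684 18.22223785]
dome [ 0.4897 -0.069   0.0987] 12966 0.0005033571943478476
console ((543.6934204101562, -182.18429565429688), (266.71063232421875, 446.42340087890625), 7.32597541809082) 0.04940317010863332 22529 [[383.0, 22.0], [440.0, -421.0], [704.0, -387.0], [647.0, 56.0]]
```

View pics/s5.png

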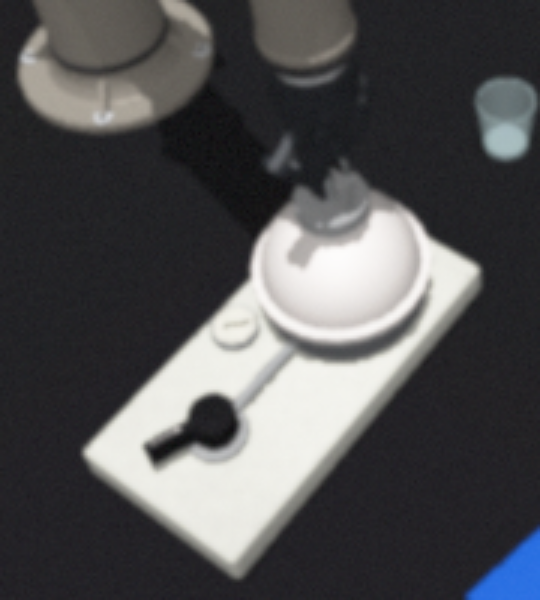

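The weight is over the dome, still level and centred. Lowering slowly while watching the force.

Emit:
{"fn": "servo_tool", "kwargs": {"increments": [0,0,3,0,0,0,8,0,0,3,0,0,0,8,0,0,2,0,0,0,8,0,0,1,0,0,0,8,0,0,1,0,0,0,8,0,0,1,0,0,0,8,0,0,0,0,0,0,8,0,0,0,0,0,0,8]}}

```text
clock: 10.4
tcp_pos: [0.4908, -0.0685, 0.2113]
orientation: [2.075, 2.359, 0.0]
contact_force: [0.1, 0.3, -3.3]
grip_width: 0.013
```

Emit:
{"fn": "servo_tool", "kwargs": {"increments": [0,0,0.5,0,0,0,8,0,0,0.5,0,0,0,8,0,0,0.5,0,0,0,8,0,0,0.5,0,0,0,8,0,0,0,0,0,0,8,0,0,0,0,0,0,8,0,0,0,0,0,0,8,0,0,0,0,0,0,8]}}

```text
clock: 11.4
tcp_pos: [0.4908, -0.0685, 0.2093]
orientation: [-2.075, -2.359, -0.0]
contact_force: [0.2, 0.4, -4.2]
grip_width: 0.0129
```

Emit:
{"fn": "servo_tool", "kwargs": {"increments": [0,0,0.5,0,0,0,8,0,0,0.5,0,0,0,8,0,0,0,0,0,0,8,0,0,0,0,0,0,8,0,0,0,0,0,0,8,0,0,0,0,0,0,8,0,0,0,0,0,0,8,0,0,0,0,0,0,8]}}

```text
clock: 12.4
tcp_pos: [0.491, -0.0685, 0.2089]
orientation: [2.075, 2.359, 0.001]
contact_force: [-3.1, -0.0, 5.7]
grip_width: 0.013
```

Contact: the force went from -4 N to +6 N at the expected height. Easing off slightly, then opening.

Emit:
{"fn": "servo_tool", "kwargs": {"increments": [0,0,-0.4,0,0,0,8,0,0,0,0,0,0,8,0,0,0,0,0,0,8,0,0,0,0,0,0,16,0,0,0,0,0,0,19,0,0,0,0,0,0,22,0,0,0,0,0,0,26,0,0,0,0,0,0,30], "squeeze": 20}}

```text
clock: 13.4
tcp_pos: [0.4908, -0.0685, 0.2087]
orientation: [-2.075, -2.359, 0.0]
contact_force: [0.2, 0.2, -0.4]
grip_width: 0.0299
```

```bash
python3 w.py w6; python3 held.py w6
python3 - <<'E'
from h import *
p,d=grab_frame("scene");cv2.imwrite("pics/s6.png",cv2.resize(p[150:350,90:270],None,fx=3,fy=3)[:,:,::-1])
E
```

```text
13.4 [ 0.4908 -0.0685  0.2087] [[-0.1279  0.9918 -0.    ]
 [ 0.9918  0.1279 -0.    ]
 [ 0.     -0.     -1.    ]] [ 0.19  0.21 -0.37] 0.029868983208257725
(array([  43,   39,   42, 4278, 1028,   97,   86,   92,   81,   18,    0,
          3,  878, 1404,  571]), array([ 0,  3,  6,  9, 12, 15, 18, 21, 24, 27, 30, 33, 36, 39, 42, 45]))
plane [-3.98011879e-03  7.35734568e-03  1.15088948e+01] 11.442900981073588 5343
circle ((-0.6836874485015869, -0.7083593010902405), 34.993675231933594) [-35.24665783 -35.70173613] [33.67880273 32.44501953]
```

View pics/w6.png

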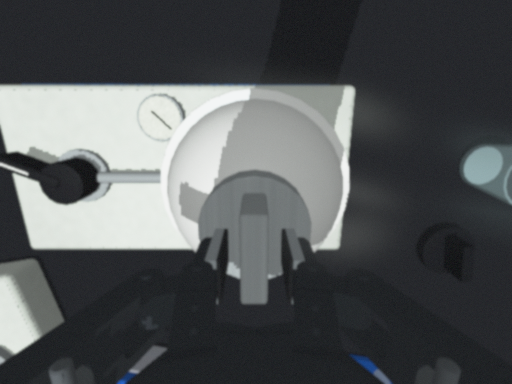

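The weight is free of the pads and level (tilt under 0.01 rad). Raising straight up.

Emit:
{"fn": "servo_tool", "kwargs": {"increments": [0,0,0,0,0,0,36,0,0,-5,0,0,0,36,0,0,-10,0,0,0,36,0,0,-20,0,0,0,36,0,0,-25,0,0,0,36,0,0,-25,0,0,0,36,0,0,-20,0,0,0,36,0,0,-5,0,0,0,36]}}

```text
clock: 14.5
tcp_pos: [0.4915, -0.0686, 0.3205]
orientation: [2.073, 2.357, 0.004]
contact_force: [0.6, -0.1, -0.3]
grip_width: 0.036
```

```bash
python3 w.py w7
python3 - <<'E'
from h import *
z=np.load("w7.npz");P=pose("wrist",dict(orientation=z['o'],tcp_pos=z['t']));p,d=z['p'],z['d'];X=cloud(P,d)
m=(X[...,2]>.188)&(X[...,2]<.24)&(np.hypot(X[...,0]-.49,X[...,1]+.07)<.05)
q=X[m];lo=q[q[:,2]<.204];A=np.c_[lo[:,:2]-[.49,-.069],np.ones(len(lo))]
print("disc plane",np.linalg.lstsq(A,lo[:,2],rcond=None)[0],cv2.minEnclosingCircle((lo[:,:2]*1000).astype(np.float32)))
# tap
m=(X[...,2]>.075)&(X[...,2]<.102)&(X[...,1]<-.2)&(abs(X[...,0]-.5)<.15)
v,u=np.nonzero(m);print(m.sum(),u.min(),u.max(),v.min(),v.max())
hub=m&(X[...,2]>.088); q=X[hub];print(q.mean(0),q.min(0),q.max(0))
E
```

```text
14.5 [ 0.4915 -0.0686  0.3205] [[-1.277e-01  9.918e-01  3.200e-03]
 [ 9.918e-01  1.277e-01  3.000e-04]
 [-1.000e-04  3.200e-03 -1.000e+00]] [ 0.61 -0.13 -0.26] 0.036028322640321984
disc plane [-0.00199711  0.00368749  0.19714429] ((490.209716796875, -69.31940460205078), 34.88266372680664)
1321 68 136 140 177
[ 0.50949447 -0.26789477  0.09197897] [ 0.49169765 -0.3197271   0.08808668] [ 0.53440333 -0.23561     0.09636849]
```

View pics/w7.png

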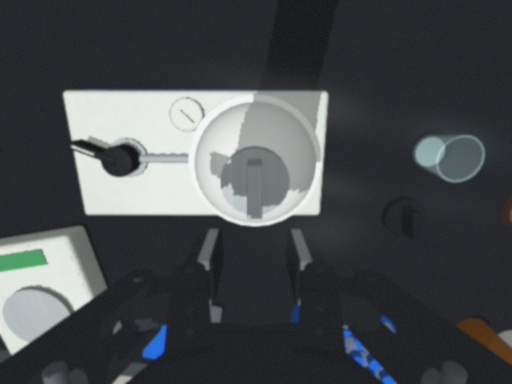

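The weight stands alone on the dome: disc centre (0.4902,-0.0693), level to under 0.005 rad, and top at 0.197. Next I'll measure the wing, which is at about (85,150) in the wrist view, and the gauge at (186,113).

```bash
cat > tap.py <<'E'
from h import *
import sys
z=np.load(sys.argv[1]+".npz");P=pose("wrist",dict(orientation=z['o'],tcp_pos=z['t']));p,d=z['p'],z['d'];X=cloud(P,d)
D=np.array([.4895,-.0692]);y=np.radians(7.3);ax=D-.19*np.array([-np.sin(y),np.cos(y)])
print("axis",ax.round(4),"px",proj(P,np.r_[ax,.094]).round(0))
m=(X[...,2]>.085)&(X[...,2]<.102)&(np.hypot(X[...,0]-ax[0],X[...,1]-ax[1])<.075)
r=np.hypot(X[...,0]-ax[0],X[...,1]-ax[1])
hub=X[m&(r<.024)];print("hub",cv2.minEnclosingCircle((hub[:,:2]*1000).astype(np.float32)))
w=X[m&(r>.03)];v=w[:,:2]-ax
mu=v.mean(0);print("wing n",len(w),"mean dir deg",np.degrees(np.arctan2(mu[1],mu[0])).round(1),"rmax",np.linalg.norm(v,axis=1).max().round(4),"tap rad",(y-np.arctan2(mu[1],mu[0])).round(3))
print("gauge",onplane(P,186,113,.062))
E
python3 tap.py w7
```

```text
axis [ 0.5136 -0.2577] px [115. 163.]
hub ((513.5055541992188, -258.396240234375), 23.25419807434082)
wing n 259 mean dir deg -107.2 rmax 0.0641 tap rad 1.998
gauge [ 0.43772606 -0.17274877  0.062     ]
```

Emit:
{"fn": "servo_tool", "kwargs": {"increments": [-14,-3,0,0,0,0,0,-30,-7,0,0,0,0,0,-36,-9,0,0,0,0,0,-36,-9,0,0,0,0,0,-36,-9,0,0,0,0,0,-34,-8,10,0,0,0,0,-20,-5,25,0,0,0,0,-8,-1,35,0,0,0,0]}}

```text
clock: 15.55
tcp_pos: [0.4663, -0.2902, 0.2477]
orientation: [2.078, 2.355, -0.002]
contact_force: [-0.4, 0.4, -0.5]
grip_width: -0.0001
```

Emit:
{"fn": "servo_tool", "kwargs": {"increments": [0,0,30,0,0,0,0,0,0,20,0,0,0,0,0,0,10,0,0,0,0,0,0,0,0,0,0,0,0,0,0,0,0,0,0,0,0,0,0,0,0,0,0,0,0,0,0,0,0,0,0,0,0,0,0,0]}}

```text
clock: 16.55
tcp_pos: [0.4677, -0.2873, 0.1889]
orientation: [2.074, 2.359, 0.0]
contact_force: [0.1, 0.4, 0.5]
grip_width: -0.0
```

```bash
python3 w.py w8; python3 tap.py w8
```

```text
16.55 [ 0.4677 -0.2873  0.1889] [[-1.280e-01  9.918e-01  5.000e-04]
 [ 9.918e-01  1.280e-01 -1.000e-04]
 [-1.000e-04  4.000e-04 -1.000e+00]] [0.08 0.39 0.51] -4.332382694251183e-05
axis [ 0.5136 -0.2577] px [280. 243.]
hub ((512.517578125, -258.3030090332031), 22.782581329345703)
wing n 460 mean dir deg -107.8 rmax 0.0649 tap rad 2.009
gauge [ 0.40779376 -0.36044554  0.062     ]
```

View pics/w8.png

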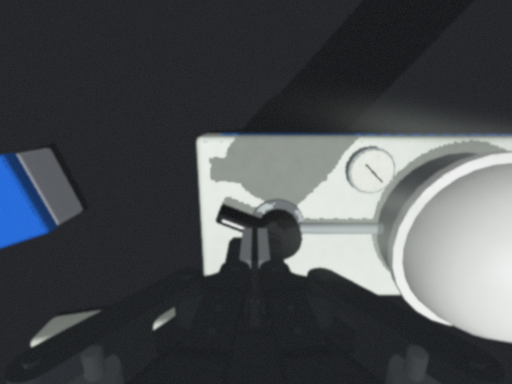

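The fingers are shut, on the robot side of the wing (wing tip at (222,212), hub at (280,240)). Both tap readings agree at about 2.0 rad. Descending beside the wing.

Emit:
{"fn": "servo_tool", "kwargs": {"increments": [0,0,15,0,0,0,0,0,0,25,0,0,0,0,0,0,25,0,0,0,0,0,0,25,0,0,0,0,0,0,18,0,0,0,0,0,0,8,0,0,0,0,0,0,0,0,0,0,0,0,0,0,0,0,0,0]}}

```text
clock: 17.6
tcp_pos: [0.4681, -0.2876, 0.0734]
orientation: [2.074, 2.358, 0.001]
contact_force: [0.7, -1.0, 0.5]
grip_width: 0.0001
```

```bash
python3 - <<'E'
from h import *
o=get_obs();print(o['tcp_pos'],o['contact_force'])
ax=np.array([513.4,-257.9]);x=np.array([-.128,.992]);y=np.array([.992,.128])
pos=o['tcp_pos'][:2]*1000
for a in np.r_[-139:-18:8,-15,-12]:
    q=ax+54*np.array([np.cos(np.radians(a)),np.sin(np.radians(a))]);dl=q-pos;pos=q
    print(a,q.round(1),"tx %.1f ty %.1f"%(dl@x,dl@y))
E
```

```text
[ 0.46806483 -0.2876379   0.07338598] [ 0.7475957  -1.00135974  0.50139924]
-139 [ 472.6 -293.3] tx -6.2 ty 3.8
-131 [ 478.  -298.7] tx -6.0 ty 4.6
-123 [ 484.  -303.2] tx -5.3 ty 5.4
-115 [ 490.6 -306.8] tx -4.5 ty 6.1
-107 [ 497.6 -309.5] tx -3.6 ty 6.6
-99 [ 505.  -311.2] tx -2.6 ty 7.1
-91 [ 512.5 -311.9] tx -1.6 ty 7.4
-83 [ 520.  -311.5] tx -0.6 ty 7.5
-75 [ 527.4 -310.1] tx 0.5 ty 7.5
-67 [ 534.5 -307.6] tx 1.5 ty 7.4
-59 [ 541.2 -304.2] tx 2.5 ty 7.1
-51 [ 547.4 -299.9] tx 3.5 ty 6.7
-43 [ 552.9 -294.7] tx 4.4 ty 6.1
-35 [ 557.6 -288.9] tx 5.2 ty 5.5
-27 [ 561.5 -282.4] tx 5.9 ty 4.7
-19 [ 564.5 -275.5] tx 6.5 ty 3.8
-15 [ 565.6 -271.9] tx 3.4 ty 1.6
-12 [ 566.2 -269.1] tx 2.6 ty 1.0
```

Emit:
{"fn": "servo_tool", "kwargs": {"increments": [-6.2,3.8,0,0,0,0,0,-6,4.6,0,0,0,0,0,-5.3,5.4,0,0,0,0,0,-4.5,6.1,0,0,0,0,0,-3.6,6.6,0,0,0,0,0,-2.6,7.1,0,0,0,0,0,-1.6,7.4,0,0,0,0,0,-0.6,7.5,0,0,0,0,0]}}

```text
clock: 18.6
tcp_pos: [0.5198, -0.3115, 0.0726]
orientation: [-2.075, -2.359, 0.001]
contact_force: [-2.5, 0.3, -0.6]
grip_width: 0.0
```

```bash
python3 w.py w9; python3 tap.py w9
```

```text
18.6 [ 0.5198 -0.3115  0.0726] [[-1.276e-01  9.918e-01 -3.000e-04]
 [ 9.918e-01  1.276e-01 -2.000e-04]
 [-2.000e-04 -3.000e-04 -1.000e+00]] [-2.54  0.33 -0.61] 2.5278381952192054e-05
axis [ 0.5136 -0.2577] px [365. 262.]
hub ((512.8323974609375, -258.99188232421875), 22.91192054748535)
wing n 1046 mean dir deg -89.4 rmax 0.0685 tap rad 1.687
gauge [ 0.45512498 -0.35711103  0.062     ]
```

View pics/w9.png

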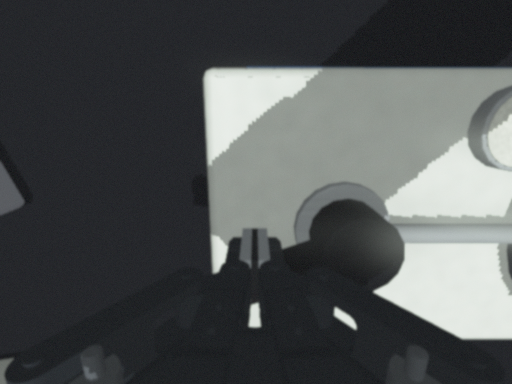

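The wing is being pushed with 2.5 N and is largely hidden behind the fingers. Continuing round the arc.

Emit:
{"fn": "servo_tool", "kwargs": {"increments": [0.5,7.5,0,0,0,0,0,1.5,7.4,0,0,0,0,0,2.5,7.1,0,0,0,0,0,3.5,6.7,0,0,0,0,0,4.4,6.1,0,0,0,0,0,5.2,5.5,0,0,0,0,0,5.9,4.7,0,0,0,0,0,0,0,0,0,0,0,0]}}

```text
clock: 19.65
tcp_pos: [0.5623, -0.281, 0.0728]
orientation: [2.072, 2.36, 0.002]
contact_force: [-0.2, -0.5, 0.2]
grip_width: 0.0001
```

```bash
cat > st.py <<'E'
from h import *
import sys
n=sys.argv[1];p,d=grab_frame("top");s,d2=grab_frame("scene")
a=np.hstack([cv2.resize(p[150:240,280:420],(560,360),interpolation=2)[:, :380+0],cv2.resize(s[190:340,110:260],(360,360),interpolation=2)])
a=np.hstack([cv2.resize(p[150:240,290:420],(440,300)),cv2.resize(s[190:340,110:260],(340,300))])
cv2.imwrite(f"pics/{n}.png",a[:,:,::-1])
E
python3 st.py t1; python3 w.py w10; python3 tap.py w10
```

```text
19.75 [ 0.5618 -0.2816  0.0728] [[-1.285e-01  9.917e-01  9.000e-04]
 [ 9.917e-01  1.285e-01  4.000e-04]
 [ 3.000e-04  1.000e-03 -1.000e+00]] [-0.55  0.21  0.63] -0.00017532257589915706
axis [ 0.5136 -0.2577] px [322. 173.]
hub ((514.4423217773438, -257.701171875), 23.195669174194336)
wing n 1945 mean dir deg -18.1 rmax 0.0593 tap rad 0.444
gauge [ 0.49714916 -0.32728318  0.062     ]
```

View pics/t1.png

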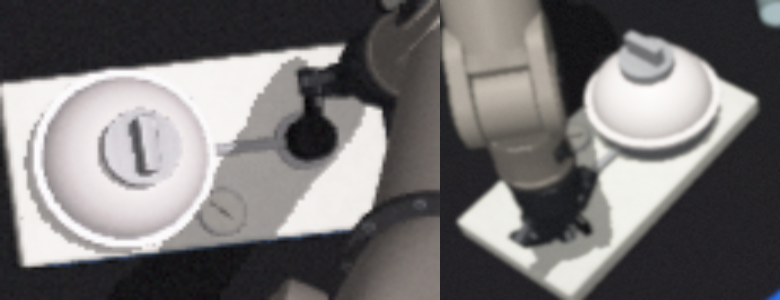

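View pics/w10.png

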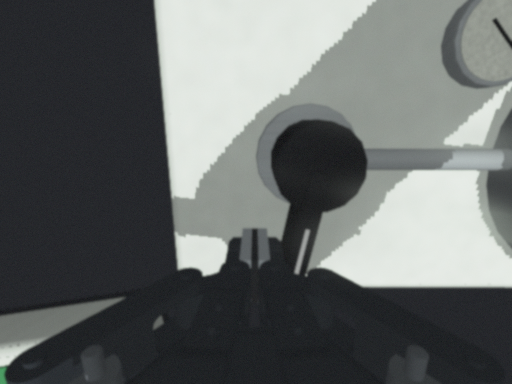

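The weight still balances. The wing's white line runs from (309,230) to (298,270), so roughly 0.25 rad is left. Continuing in small steps.

Emit:
{"fn": "servo_tool", "kwargs": {"increments": [3.3,2,0,0,0,0,0,3.2,1.8,0,0,0,0,0,3.4,1.6,0,0,0,0,0,2.6,1,0,0,0,0,0,0,0,0,0,0,0,0,0,0,0,0,0,0,0,0,0,0,0,0,0,0,0,0,0,0,0,0,0]}}

```text
clock: 20.8
tcp_pos: [0.5656, -0.27, 0.0727]
orientation: [2.075, 2.358, -0.002]
contact_force: [-0.9, -4.2, -0.3]
grip_width: 0.0001
```

```bash
python3 w.py w11; cat > line.py <<'E'
from h import *
import sys
z=np.load(sys.argv[1]+".npz");P=pose("wrist",dict(orientation=z['o'],tcp_pos=z['t']));p,d=z['p'],z['d'];X=cloud(P,d)
ax=np.array([.5134,-.258])
r=np.hypot(X[...,0]-ax[0],X[...,1]-ax[1])
m=(abs(X[...,2]-.094)<.006)&(r>.024)&(r<.07)&(p.min(-1)>70)
v,u=np.nonzero(m);q=onplane(P,u,v,.094)[:,:2]
print(len(q),u.min(),u.max(),v.min(),v.max(),cv2.fitLine((q*1000).astype(np.float32),cv2.DIST_HUBER,0,.01,.01).ravel(),"dir",np.degrees(np.arctan2(*(q.mean(0)-ax)[::-1])))
E
python3 line.py w10;python3 line.py w11
```

```text
20.8 [ 0.5656 -0.27    0.0727] [[-1.270e-01  9.919e-01 -0.000e+00]
 [ 9.919e-01  1.270e-01 -1.200e-03]
 [-1.200e-03 -2.000e-04 -1.000e+00]] [-0.95 -4.18 -0.3 ] 0.0001307834698687944
619 226 320 221 275 [ 4.3367922e-02 -9.9905914e-01  5.5254803e+02 -2.7367966e+02] dir -15.545166727874713
658 226 307 209 274 [ 1.2526204e-01 -9.9212366e-01  5.5553412e+02 -2.6402136e+02] dir -1.9821187242903437
```

View pics/w11.png

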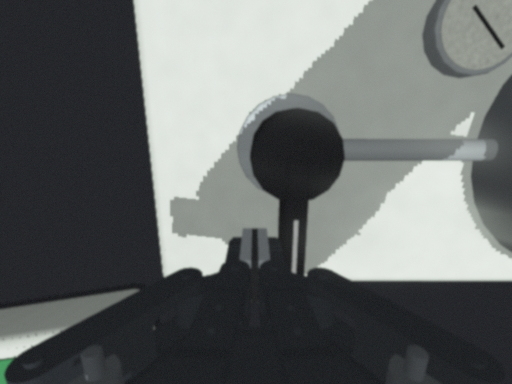

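```bash
cat > line2.py <<'E'
from h import *
import sys
z=np.load(sys.argv[1]+".npz");P=pose("wrist",dict(orientation=z['o'],tcp_pos=z['t']));p=z['p']
g=p.min(-1).astype(int);pts=[]
for v in range(226,264):
    row=g[v,288:306]; 
    if row.max()>80: pts.append((288+(row*np.clip(row-60,0,None)).dot(np.arange(18))/(row*np.clip(row-60,0,None)).sum(),v))
pts=np.array(pts);q=onplane(P,pts[:,0],pts[:,1],.094)[:,:2]
print(pts[[0,-1]],len(pts));vx,vy,x0,y0=cv2.fitLine((q*1000).astype(np.float32),cv2.DIST_HUBER,0,.01,.01).ravel()
a=np.degrees(np.arctan2(vy,vx));print("line deg",a,"left rad",np.radians(7.3-a),"axis-based",np.degrees(np.arctan2(y0+258,x0-513.4)))
E
python3 line2.py w11
```

```text
[[295.45461015 226.        ]
 [295.50634604 263.        ]] 38
line deg 9.189069 left rad -0.032970466 axis-based 8.265545
```

The wing reads at its stop (8–9° against 7.3° for the console's x), and the force has risen to 4 N. A small extra push will confirm it.

Emit:
{"fn": "servo_tool", "kwargs": {"increments": [0.7,0,0,0,0,0,0,0.7,0,0,0,0,0,0,0.6,0,0,0,0,0,0,0,0,0,0,0,0,0,0,0,0,0,0,0,0,0,0,0,0,0,0,0,0,0,0,0,0,0,0,0,0,0,0,0,0,0]}}

```text
clock: 21.85
tcp_pos: [0.5656, -0.27, 0.0729]
orientation: [2.075, 2.355, -0.003]
contact_force: [-0.6, -9.3, -4.6]
grip_width: 0.0
```

```bash
python3 w.py w12; python3 line2.py w12
```

```text
21.85 [ 0.5656 -0.27    0.0729] [[-1.259e-01  9.920e-01  1.300e-03]
 [ 9.920e-01  1.259e-01 -3.900e-03]
 [-4.000e-03  8.000e-04 -1.000e+00]] [-0.63 -9.26 -4.58] 4.425527050950404e-05
[[295.2090445  226.        ]
 [295.50226918 263.        ]] 38
line deg 10.272345 left rad -0.051877197 axis-based 8.439881
```

The TCP did not move while the force rose to 9 N, so the wing is firmly at its stop. Backing off sideways (-x of the tool) and then up.

Emit:
{"fn": "servo_tool", "kwargs": {"increments": [-3,0,0,0,0,0,0,-8,0,0,0,0,0,-12,0,0,0,0,0,0,0,0,0,-5,0,0,0,0,0,0,-20,0,0,0,0,0,0,-30,0,0,0,0,0,0,-35,0,0,0,0,0,0,-35,0,0,0,0]}}

```text
out of range
```

The row count was off by one and the call was refused. Sending it again, corrected.

Emit:
{"fn": "servo_tool", "kwargs": {"increments": [-3,0,0,0,0,0,0,-8,0,0,0,0,0,0,-12,0,0,0,0,0,0,0,0,-5,0,0,0,0,0,0,-20,0,0,0,0,0,0,-30,0,0,0,0,0,0,-35,0,0,0,0,0,0,-35,0,0,0,0]}}

```text
clock: 22.9
tcp_pos: [0.5688, -0.2894, 0.2004]
orientation: [2.073, 2.359, 0.001]
contact_force: [0.1, 0.0, 0.5]
grip_width: -0.0002
```

Emit:
{"fn": "servo_tool", "kwargs": {"increments": [0,0,-30,0,0,0,0,0,-20,-30,0,0,0,0,0,-30,-10,0,0,0,0,0,-30,0,0,0,0,0,0,0,0,0,0,0,0,0,0,0,0,0,0,0,0,0,0,0,0,0,0,0,0,0,0,0,0,0]}}

```text
clock: 23.9
tcp_pos: [0.4899, -0.2997, 0.2675]
orientation: [-2.073, -2.36, 0.0]
contact_force: [0.1, 0.5, -0.1]
grip_width: -0.0002
```

```bash
python3 w.py w13; python3 tap.py w13; python3 st.py t2
python3 - <<'E'
from h import *
p,d=grab_frame("top");P=pose("top");X=cloud(P,d);z=np.load("top0.npz")
X0=cloud(P,z['d'])
m=(X[...,2]>.19)&(X[...,2]<.206)&(np.hypot(X[...,0]-.49,X[...,1]+.07)<.05);q=X[m]
print("weight",cv2.minEnclosingCircle((q[:,:2]*1000).astype(np.float32)),q[:,2].mean())
a=p[140:240,130:270].astype(int);b=z['p'][140:240,130:270].astype(int)
df=abs(a-b).max(-1)>60;v,u=np.nonzero(df);print("changed px (outside steel weight)",df.sum(),((abs(u+130-214)>16)|(abs(v+140-176)>16)).sum())
cv2.imwrite("pics/top2.png",p[:,:,::-1])
E
```

```text
23.9 [ 0.4899 -0.2997  0.2675] [[-1.289e-01  9.917e-01 -4.000e-04]
 [ 9.917e-01  1.289e-01 -0.000e+00]
 [ 0.000e+00 -4.000e-04 -1.000e+00]] [ 0.08  0.48 -0.05] -0.00016022534319867445
axis [ 0.5136 -0.2577] px [287. 197.]
hub ((514.3998413085938, -256.86016845703125), 23.01582908630371)
wing n 242 mean dir deg 6.8 rmax 0.0639 tap rad 0.008
gauge [ 0.43313626 -0.39142038  0.062     ]
weight ((486.32159423828125, -69.41743469238281), 34.61135482788086) 0.1989017097007901
changed px (outside steel weight) 319 0
```

View pics/w13.png

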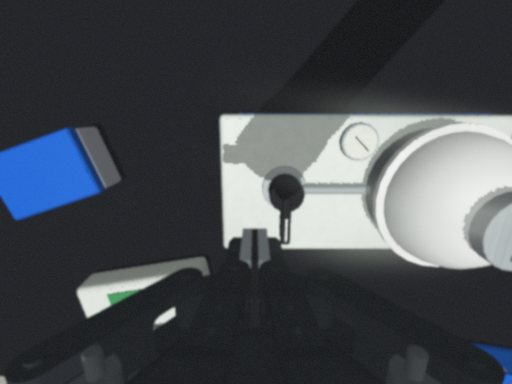

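View pics/t2.png

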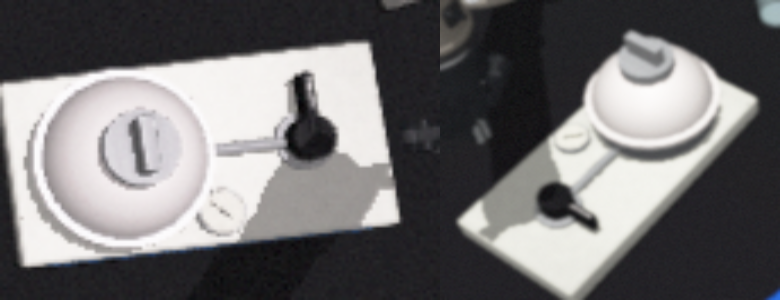

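The wing now points along the console's +x (measured 0.008 rad). The weight is upright on the dome, the arm is clear, and the bystanders show no changed pixels. Handing in.

```bash
python3 -c "
from h import *
print(abs(get_obs()['qvel']).max()); print(hand_in())"
```

```text
0.0020249645170020663
the job is handed in; nothing more can be done
None
```

I set the steel weight on the dome and let go of it. Then I pushed the tap wing anticlockwise to its end stop and handed the job in at about 24 s of the 64 s allowed. `hand_in()` gave no verdict.

- **Weight:** After release, the wrist camera put it about 1 mm from the dome's centre and level to under 0.005 rad. The final top view showed it still upright in place. That view read x about 3 mm lower (0.486 m), but it read the dome low by about the same amount at the start.
- **Tap:** At the stop, the fingers did not move while the push rose from 4 N to 9 N. With the arm backed off, the wing measured 0.008 rad from fully anticlockwise. Two readings taken while the fingers were still pushing came out 0.02–0.05 rad past the stop. I put that down to the short visible piece of the white line and a slight tool tilt.
- **Beaker, jar and dish:** The top view showed no changed pixels around them compared with the start.
- **Arm:** It was raised clear with near-zero contact force and at rest at hand-in. One move call was refused because I miscounted a row, and I sent it again corrected.

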